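Clear the counted nuts into the tray's trough and shut it

TASK

Four brass nuts have been counted out on the counting tray. With closed fingers sweep all four across the platform into the trough, leave the two black nuts on the platform, then fold the lid down over the trough until it is fully shut. Only push with the fingers: do not pick up or lift any nut, and do not disturb the other things on the bench.

Things in the scene. Friction and masses are not known exactly. Their poses are not given: they have to be found in the camera images.
- tray: Blue-green counting tray, 250 mm long (its y) x 178 mm wide (its x), standing firm on rubber feet; it does not move. Origin: centre of its underside, on the worktop. In its frame, z up: flat platform with its top at z = 30 mm, from x = -85 to 85 and y = -118 to 70 mm, with rims 12 mm higher on the sides x = -85, x = 85 and y = -118. Its fourth side, at y = 70, is a plain edge without rim.
- trough (a point): Centre of the trough's floor in the tray, 6 mm above the worktop; tray frame x = 0, y = 94.5 mm. The trough, beyond the platform's open edge, runs from y = 70 to 119 mm and x = -85 to 85 mm, 24 mm below the platform. Outer wall up to 30 mm; a small pouring spout projects 30 mm at its end x = -85.
- lid (a joint): Lid of the trough: light grey-blue flap 166 mm long (along the tray's x), 57 mm from hinge to free edge, 3 mm thick, with a bead along the edge. 0 = shut, lying flat over the trough; 1.57 = upright; 1.92 = leaning outward against its stop. Starts open. A stiff hinge holds it at any angle; less than 1 N at the edge moves it.
- lid_hinge (a point): Middle of the lid's hinge line, which runs along the tray's x above the trough's outer wall; tray frame x = 0, y = 123.5, z = 33.5 mm (3.5 mm above the platform).
- lid_edge (a point): Middle of the lid's free edge, 56 mm from the hinge line. Shut, it lies over the platform's open edge at tray y = 67.5 mm, its top about 38 mm above the worktop.
- brass_nut_1_c (a point): Centre of a brass (golden) hex nut, 19 mm across flats, 22 mm across corners, 10 mm high, about 17 g, lying flat and loose on the platform; to be swept into the trough. Three brass nuts start in a row about 45 mm from the platform's open edge; the fourth stands in the rear row with the black ones.
- brass_nut_2_c (a point): Centre of a brass (golden) hex nut, 19 mm across flats, 22 mm across corners, 10 mm high, about 17 g, lying flat and loose on the platform; to be swept into the trough. Three brass nuts start in a row about 45 mm from the platform's open edge; the fourth stands in the rear row with the black ones.
- brass_nut_3_c (a point): Centre of a brass (golden) hex nut, 19 mm across flats, 22 mm across corners, 10 mm high, about 17 g, lying flat and loose on the platform; to be swept into the trough. Three brass nuts start in a row about 45 mm from the platform's open edge; the fourth stands in the rear row with the black ones.
- brass_nut_4_c (a point): Centre of a brass (golden) hex nut, 19 mm across flats, 22 mm across corners, 10 mm high, about 17 g, lying flat and loose on the platform; to be swept into the trough. Three brass nuts start in a row about 45 mm from the platform's open edge; the fourth stands in the rear row with the black ones.
- black_nut_1_c (a point): Centre of a black hex nut, 19 mm across flats, 10 mm high, lying flat and loose on the rear part of the platform (its lowest y); stays on the platform.
- black_nut_2_c (a point): Centre of a black hex nut, 19 mm across flats, 10 mm high, lying flat and loose on the rear part of the platform (its lowest y); stays on the platform.
- mug: Terracotta-pink mug, 86x116x94 mm, left of the tray beyond the black mains cord; bystander, leave it alone.
- fuse_tin: Small flat dark green tin, 44x64x20 mm, left of the tray; bystander, leave it alone.
- timer: White square digital timer with coloured buttons, 66x66x19 mm, lying left of the tray; bystander, leave it alone.
- screwdriver_red: Screwdriver with a red handle, 188x28x29 mm, lying behind the tray; bystander, leave it alone.

How it is judged:
By the outcome, as a careful person would: the job done as asked, in the order asked, and still so for the second after the job is handed in, with the robot touching nothing.
It also fails if it takes over 58 s, if anything falls off the work surface, if the arm or the gripper's body presses on something with over 40 N, if the wrist force passes 120 N, or if a joint passes its speed limit or range.

ROBOT

A 7-joint arm with a two-finger parallel gripper is mounted at the origin on a cart in front of the work surface, level with it; the furniture and walls round the work are solid. World frame = base frame: x ahead of the robot, y to its left, z up, the work surface at z = 0. Lengths are in m, angles in rad, forces in N, time in s.
With the tool pointing down it reaches from about 0.4 to 0.85 m from the base axis. Payload 10.4 kg.
Tool frame: the origin (TCP) lies on the front face of the gripper's body, between the roots of the fingers; the fingertips stand 73 mm ahead of it and the grasp point (between the pads) lies 54 mm ahead of it; z points along the fingers, y is the line along which they close (so a half turn about z gives the same grasp; the last joint's range is limited). The gripper opens to 85 mm and grips with 20 to 120 N. Pads are 22 mm wide; open, the fingers measure 114 mm over their backs; the gripper's body (76 mm by 85 mm) begins 54 mm behind the grasp point. The pads swing forward as they close: fully open they stand 13 mm farther back than shut.
Start: joints at [1.326, 0.332, -0.065, 1.46, 0.022, 1.35, -0.088], TCP at [0.138, -0.61, 0.304] pointing down, gripper open.
Joint ranges: [-2.6, 2.6], [-0.5, 2.12], [-1.47, 1.34], [0.16, 2.42], [-1.27, 4.41], [0.06, 2.06], [-2.6, 2.6]. Speed limits (rad/s): [2.22, 2.22, 2.79, 2.79, 3.14, 3.14, 3.14].

INTERFACE

Orientations are given as a unit quaternion [x, y, z, w].
In Python, from workcell import manip gives the robot as it stands.
- The arm moves only by the shell command python3 -m jog 'ROWS' [FORCE]. ROWS is JSON, a list of rows, each an object with "grip": the gripper command: -1 is fully open, 1 is shut, values between are in proportion; "slide": the shift along the tool's x, y, z in cm, a list of three; "yaw": the turn about the tool's z in rad. A call has 1 to 8 rows; each row shifts and turns the commanded pose from where the row before left it, along the tool's axes as they then stand; what a row does not reach is not made up. A row lasts 1/10 s, in which the tool goes at most 50 mm and 8.59 degrees, less where a joint would pass 70% of its speed; a pose out of reach is approached as far as the arm can. A call with a gripper value outside its range is refused whole. The fingers move at their own pace and stop on an object; FORCE is the grip in N (left out, the last holds). Time passes only in rows, so rows that do not move let the fingers close. It gives the time, the measured TCP pose, the force, the opening and the grip force at its end, in the units of the state.
- manip.get_obs(): the state, without advancing time (a new reading comes with each control period).
- manip.camera(name): name is "scene" or "top"; returns the picture (400x640x3 uint8, blue, green, red); there is no depth.
- manip.calibration(name): a dict with "vfov" (degrees; the focal length in pixels is half the picture's height over the tangent of half this angle, whatever the lens; pixels are square), "cx", "cy" (the principal point, pixels), "camera_from_world" (4x4, takes a point from world to camera coordinates). Camera axes: x right, y down, z forward; pixel columns grow to the right and rows downward; lengths in m; the calibration is good to about 2 mm. A picture is of the moment at which its call begins. calibration takes no time and is no camera call.
- manip.hand_in(): hands the job in; it is judged then, once.
Trained networks look in the newest picture that a camera, given by its name, has taken for a name from the list of things; names that differ only in an ending like _2 or _b are one class to them, and where a whole thing is asked for, a point or a joint stands for the part that bears it (a point fixed in the world has none). Each returns a list of dicts, best first, with "conf" (0 to 1); they miss things now and then, are a little off and sometimes report something else, mostly with a low value. They report only what shows in the picture. A call takes as long as a camera call.
- manip.masks_of(thing, camera): "region" (400x640 bool, what is visible of it) and "centre" ([column, row] in pixels, amid what is visible of it).
The state is a dict: "clock": time; "joint_pos": joint angles; "joint_velocities": joint speeds; "tau": joint torques, N m; "position": TCP position; "ee_rot": TCP orientation; "ft_force": force on the tool from outside, world axes, zero at the start; "torque": the same for the moment, N m; "grip_width": opening from 0.0 (shut) to 1.0 (fully open); "grasp_force": force on a finger pad.
Only numpy, scipy, OpenCV 4.12 (cv2) and the standard library are available. Lean on these libraries where they do the work, as an engineer would, in place of code of your own. Each camera call takes 0.05 s, during which the arm holds its last target. There are 200 camera calls.

## Working session

There is one attempt and no reset: what is moved stays moved. The work goes in short steps, Python scripts to look and compute and a shell command to move; the robot and the scene stay as the last step left them, time stands still between calls to the robot, and variables do not carry over. Pictures are saved under pics/ and viewed, at most 10 in all, crops included, and the job is handed in when it is done.

```bash
mkdir -p pics
cat > h.py <<'E'
import numpy as np, cv2
from workcell import manip
def ray(cam,uv,z):
    c=manip.calibration(cam);T=np.array(c["camera_from_world"]);f=200/np.tan(np.radians(c["vfov"])/2)
    d=np.array([(uv[0]-c["cx"])/f,(uv[1]-c["cy"])/f,1]);R=T[:3,:3];o=-R.T@T[:3,3];d=R.T@d
    return o+d*(z-o[2])/d[2]
def proj(cam,p):
    c=manip.calibration(cam);T=np.array(c["camera_from_world"]);f=200/np.tan(np.radians(c["vfov"])/2)
    q=T[:3,:3]@np.array(p)+T[:3,3];return np.array([c["cx"]+f*q[0]/q[2],c["cy"]+f*q[1]/q[2]])
E
python3 - <<'E'
from h import *
for n in("top","scene"):
    im=manip.camera(n);cv2.imwrite(f"pics/{n}0.png",im)
    c=manip.calibration(n);T=np.array(c["camera_from_world"]);print(n,c["vfov"],c["cx"],c["cy"],(-T[:3,:3].T@T[:3,3]).round(3),T[:3,:3].round(2).tolist())
for t in("brass_nut_1_c","black_nut_1_c"):
    for d in manip.masks_of(t,"top"):print(t,d["conf"],d["centre"],ray("top",d["centre"],.037).round(4))
for t in("tray","lid"):
    for d in manip.masks_of(t,"top"):
        print(t,d["conf"],d["centre"],cv2.minAreaRect(np.argwhere(d["region"])[:,::-1].astype(np.float32)))
o=manip.get_obs();print(o["clock"],o["position"],o["ee_rot"],o["grip_width"])
E
```

```text
top 44.32190388484521 327.3640867285462 203.99270475974612 [ 0.48  -0.06   1.144] [[0.01, -1.0, 0.02], [-1.0, -0.01, -0.08], [0.08, -0.02, -1.0]]
scene 48.98417801609658 316.37033151064327 200.41144271953567 [-0.266 -0.527  0.464] [[0.48, -0.88, 0.01], [-0.33, -0.2, -0.92], [0.81, 0.44, -0.39]]
brass_nut_1_c 0.53 [244.1, 245.1] [0.4686 0.107  0.037 ]
brass_nut_1_c 0.4 [409.7, 240.2] [ 0.4836 -0.2653  0.037 ]
tray 0.67 [411.4, 218.0] ((413.5656433105469, 224.54510498046875), (89.72537231445312, 115.6468505859375), 88.93909454345703)
lid 0.69 [360.6, 218.5] ((360.0, 219.0), (76.0, 8.0), 90.0)
0.3 [ 0.13751118 -0.60961211  0.30364755] [ 9.93856227e-01  1.10678633e-01  6.97917625e-07 -2.02988291e-04] 0.9978340369451167
```

View pics/top0.png

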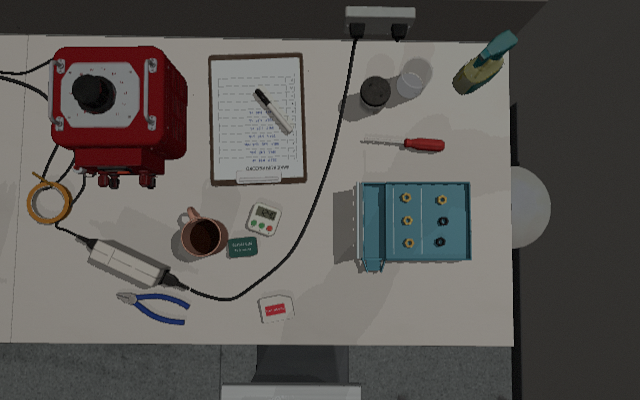

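View pics/scene0.png

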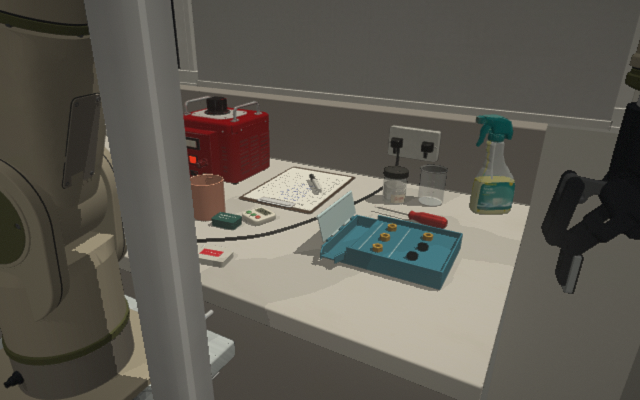

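The top view shows the tray with the trough and open lid on its left (+y). The brass nuts are at about (406,197), (407,220), (408,243) and (442,199), and the black ones at (442,221) and (441,242). The scene view agrees: the lid is open and the route from the gripper (right) to the tray looks free. The network's first brass "detection" at (244,245) is the fuse tin. Next I'll measure the nuts and the tray frame.

Run:
```python
from h import *
im=cv2.imread("pics/top0.png");hsv=cv2.cvtColor(im,cv2.COLOR_BGR2HSV)
roi=np.zeros(im.shape[:2],bool);roi[182:262,388:470]=1
m=(roi&(hsv[...,0]>8)&(hsv[...,0]<35)&(hsv[...,1]>90)&(hsv[...,2]>60)).astype(np.uint8)
k=(roi&(hsv[...,2]<45)).astype(np.uint8)
for n,a in(("brass",m),("black",k)):
    N,_,s,c=cv2.connectedComponentsWithStats(a)
    for i in range(1,N):
        if s[i,4]>15: print(n,s[i,4],c[i].round(1),ray("top",c[i],.038).round(4))
for p in [(.15,-.5,0),(.8,-.5,0)]:print(proj("scene",p).round(),proj("top",p).round())
# tray fit: outer colour mask, rear(right) edge and side edges at rim top z=.042
t=((hsv[...,0]>85)&(hsv[...,0]<105)&(hsv[...,1]>80)&(np.arange(640)[None]>340)&(np.arange(640)[None]<490)&(np.arange(400)[:,None]>165)&(np.arange(400)[:,None]<285))
for u in(400,430,460):
    r=np.flatnonzero(t[:,u]);print(u,ray("top",(u,r.min()-.5),.042).round(4),ray("top",(u,r.max()+.5),.042).round(4))
for v in(190,210,250):
    r=np.flatnonzero(t[v]);print(v,r.min(),ray("top",(r.max()+.5,v),.042).round(4))
x=im[175:280,350:480];cv2.imwrite("pics/c0.png",cv2.resize(x,None,fx=6,fy=5.7,interpolation=cv2.INTER_CUBIC))
```

```text
brass 44 [405.9 196.9] [ 0.5814 -0.2567  0.038 ]
brass 48 [441.7 199.2] [ 0.5772 -0.3381  0.038 ]
brass 49 [407.3 220.2] [ 0.5287 -0.2597  0.038 ]
brass 45 [408.9 242.6] [ 0.4781 -0.2633  0.038 ]
black 121 [468.  218.8] [ 0.5335 -0.3978  0.038 ]
black 49 [442.7 220.9] [ 0.528 -0.34   0.038]
black 50 [439.9 241.4] [ 0.4816 -0.3334  0.038 ]
[460. 436.] [509. 388.]
[519. 228.] [505. 108.]
400 [ 0.616  -0.2425  0.042 ] [ 0.4402 -0.2425  0.042 ]
430 [ 0.6168 -0.3108  0.042 ] [ 0.4409 -0.3099  0.042 ]
460 [ 0.6177 -0.3791  0.042 ] [ 0.4416 -0.3774  0.042 ]
190 363 [ 0.5986 -0.4006  0.042 ]
210 364 [ 0.5531 -0.4001  0.042 ]
250 363 [ 0.4631 -0.4013  0.042 ]
```

View pics/c0.png

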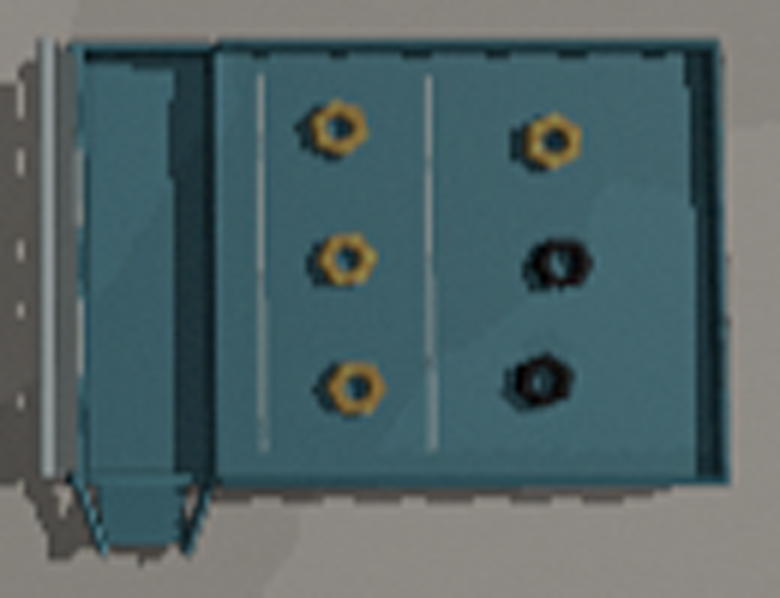

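The nut layout matches the description. The tray yaw is about 0.01 rad and its origin about (0.529, −0.279). The platform edge is at y ≈ −0.209, with the front nuts 45–50 mm behind it. I'll close the fingers, straighten the tool and move over.

```bash
python3 -m jog '[{"grip":1,"slide":[0,0,0],"yaw":0.106},{"grip":1,"slide":[0,0,0],"yaw":0.106},{"grip":1,"slide":[3.4,-3,0],"yaw":0},{"grip":1,"slide":[3.4,-3,0],"yaw":0},{"grip":1,"slide":[3.4,-3,0],"yaw":0},{"grip":1,"slide":[3.4,-3,0],"yaw":0},{"grip":1,"slide":[3.4,-3,0],"yaw":0},{"grip":1,"slide":[3.4,-3,0],"yaw":0}]' 20
```

```text
clock: 1.1
position: [0.3408, -0.4263, 0.3041]
ee_rot: [1.0, 0.005, 0.0, 0.0]
ft_force: [0.4, -0.6, -0.0]
grip_width: -0.001
grasp_force: 0.0
```

```bash
python3 -m jog '[{"grip":1,"slide":[3.4,-3.2,0],"yaw":0},{"grip":1,"slide":[3.4,-3.2,0],"yaw":0},{"grip":1,"slide":[3.4,-3.2,0],"yaw":0},{"grip":1,"slide":[3.4,-3.2,0],"yaw":0},{"grip":1,"slide":[0,0,4],"yaw":0},{"grip":1,"slide":[0,0,4],"yaw":0},{"grip":1,"slide":[0,0,4],"yaw":0},{"grip":1,"slide":[0,0,0],"yaw":0}]'
python3 - <<'E'
from h import *
im=manip.camera("top");p=np.array(manip.get_obs()["position"]);tip=p+[0,0,-.073];print(p,proj("top",tip),proj("top",p))
x=im[150:300,330:530];cv2.imwrite("pics/c1.png",cv2.resize(x,None,fx=4,fy=4,interpolation=cv2.INTER_CUBIC))
E
```

```text
clock: 1.9
position: [0.4719, -0.2971, 0.1789]
ee_rot: [1.0, 0.005, -0.004, -0.002]
ft_force: [-0.8, 0.5, -0.8]
grip_width: -0.003
grasp_force: 0.0
[ 0.47340448 -0.29783261  0.18239578] [431.44854122 245.14820232] [439.96540924 245.45974904]
```

View pics/c1.png

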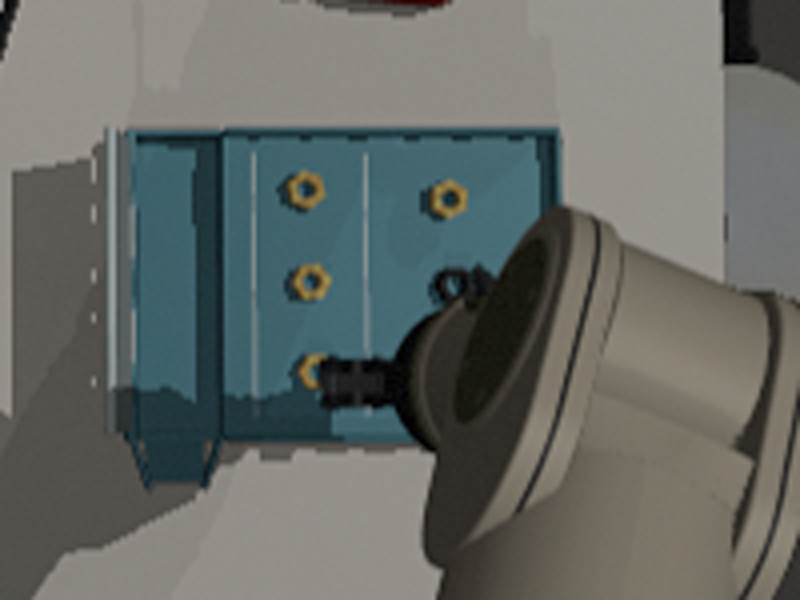

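The tool hangs behind the near nut at (408,243), and the tray and nuts have not moved. I'll lower it and check the height.

```bash
python3 -m jog '[{"grip":1,"slide":[0.5,0,3],"yaw":0},{"grip":1,"slide":[0,0,2.5],"yaw":0},{"grip":1,"slide":[0,0,1],"yaw":0},{"grip":1,"slide":[0,0,0],"yaw":0},{"grip":1,"slide":[0,0,0],"yaw":0}]'
```

```text
clock: 2.45
position: [0.4804, -0.2989, 0.121]
ee_rot: [1.0, 0.005, 0.001, 0.001]
ft_force: [0.5, -0.7, 0.1]
grip_width: 0.004
grasp_force: 0.0
```

```bash
python3 -m jog '[{"grip":1,"slide":[-0.1,0,0.8],"yaw":0},{"grip":1,"slide":[-0.1,0,0.6],"yaw":0},{"grip":1,"slide":[0,0,0],"yaw":0},{"grip":1,"slide":[0,0,0],"yaw":0}]'
python3 -m jog '[{"grip":1,"slide":[0,-0.8,0],"yaw":0},{"grip":1,"slide":[0,-0.8,0],"yaw":0},{"grip":1,"slide":[0,-0.8,0],"yaw":0},{"grip":1,"slide":[0,-0.8,0],"yaw":0},{"grip":1,"slide":[0,-0.8,0],"yaw":0},{"grip":1,"slide":[0,-0.8,0],"yaw":0}]'
```

```text
clock: 2.85
position: [0.4774, -0.2983, 0.1049]
ee_rot: [1.0, 0.005, -0.0, -0.0]
ft_force: [0.4, -0.5, 0.2]
grip_width: -0.005
grasp_force: 0.0
clock: 3.45
position: [0.477, -0.2496, 0.105]
ee_rot: [1.0, 0.005, 0.0, 0.0]
ft_force: [0.9, 0.3, -0.1]
grip_width: 0.002
grasp_force: 0.1
```

```bash
python3 -m jog '[{"grip":1,"slide":[0,-0.8,0],"yaw":0},{"grip":1,"slide":[0,-0.8,0],"yaw":0},{"grip":1,"slide":[0,-0.8,0],"yaw":0},{"grip":1,"slide":[0,-0.8,0],"yaw":0},{"grip":1,"slide":[0,0,0],"yaw":0},{"grip":1,"slide":[0,0,0],"yaw":0}]'
python3 - <<'E'
from h import *
print(manip.get_obs()["position"])
im=manip.camera("top");im2=manip.camera("scene")
a=cv2.resize(im[165:285,340:500],None,fx=3.5,fy=3.5,interpolation=cv2.INTER_CUBIC)[:,:400]
b=cv2.resize(im2[180:300,300:480],None,fx=3.5,fy=3.5,interpolation=cv2.INTER_CUBIC)[:,:400]
cv2.imwrite("pics/c2.png",np.hstack([a,b]))
E
```

```text
clock: 4.05
position: [0.4767, -0.2183, 0.1049]
ee_rot: [1.0, 0.005, -0.0, 0.0]
ft_force: [-0.5, -0.6, 0.4]
grip_width: -0.004
grasp_force: 0.0
[ 0.47669936 -0.21831618  0.10491918]
```

View pics/c2.png

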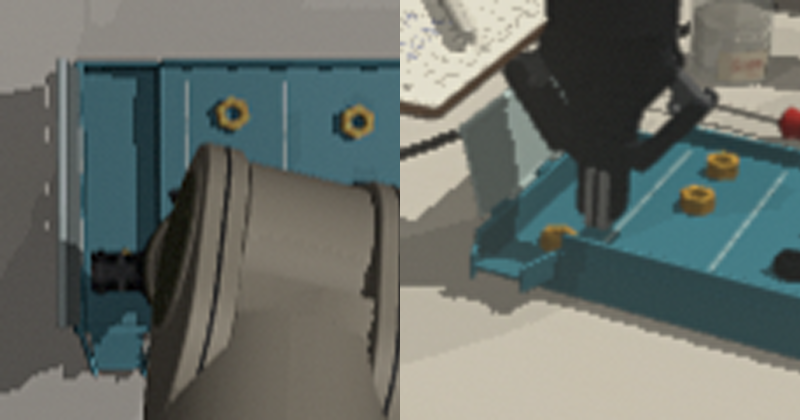

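The near nut has left the platform and lies at the trough's spout end in the scene view, composite (557,237). I'll lift, move behind the middle nut and check where the first one is.

```bash
python3 -m jog '[{"grip":1,"slide":[0,1,0],"yaw":0},{"grip":1,"slide":[0,1,-2],"yaw":0},{"grip":1,"slide":[0,1,-1.5],"yaw":0},{"grip":1,"slide":[2.6,2.5,0],"yaw":0},{"grip":1,"slide":[2.6,2.6,0],"yaw":0},{"grip":1,"slide":[0,0,0],"yaw":0},{"grip":1,"slide":[0,0,0],"yaw":0}]'
python3 - <<'E'
from h import *
print(manip.get_obs()["position"])
im=manip.camera("top");im2=manip.camera("scene");cv2.imwrite("pics/t3.png",im);cv2.imwrite("pics/s3.png",im2)
for n,a in(("top",im),("scene",im2)):
    h=cv2.cvtColor(a,cv2.COLOR_BGR2HSV);m=((h[...,0]>8)&(h[...,0]<35)&(h[...,1]>90)&(h[...,2]>60)).astype(np.uint8)
    N,_,s,c=cv2.connectedComponentsWithStats(m)
    for i in range(1,N):
        if s[i,4]>12 and ((n=="top" and 360<c[i][0]<470 and 180<c[i][1]<275) or (n=="scene" and 320<c[i][0]<460 and 200<c[i][1]<300)): print(n,s[i,4],c[i].round(1),ray(n,c[i],.038).round(3),ray(n,c[i],.013).round(3))
E
```

```text
clock: 4.85
position: [0.5292, -0.3, 0.1393]
ee_rot: [1.0, 0.004, -0.0, -0.0]
ft_force: [0.0, 1.2, 0.7]
grip_width: -0.004
grasp_force: 0.0
[ 0.52919371 -0.29996316  0.13930081]
top 45 [405.8 197. ] [ 0.581 -0.256  0.038] [ 0.584 -0.261  0.013]
top 21 [405.4 220.4] [ 0.528 -0.255  0.038] [ 0.529 -0.26   0.013]
top 40 [375.6 240.4] [ 0.482 -0.188  0.038] [ 0.482 -0.191  0.013]
scene 57 [391.7 226.8] [ 0.578 -0.256  0.038] [ 0.627 -0.24   0.013]
scene 61 [384.3 236.7] [ 0.525 -0.259  0.038] [ 0.571 -0.243  0.013]
scene 66 [427.4 236.1] [ 0.573 -0.337  0.038] [ 0.622 -0.326  0.013]
scene 32 [343.5 247.2] [ 0.441 -0.204  0.038] [ 0.482 -0.185  0.013]
```

Both views agree: nut one lies in the trough at (0.482, −0.19, z ≈ 0.013). Now the middle nut.

```bash
python3 -m jog '[{"grip":1,"slide":[0,0,2],"yaw":0},{"grip":1,"slide":[0,0,1.4],"yaw":0},{"grip":1,"slide":[0,0,0],"yaw":0},{"grip":1,"slide":[0,-0.8,0],"yaw":0},{"grip":1,"slide":[0,-0.8,0],"yaw":0},{"grip":1,"slide":[0,-0.8,0],"yaw":0},{"grip":1,"slide":[0,-0.8,0],"yaw":0},{"grip":1,"slide":[0,-0.8,0],"yaw":0}]'
python3 -m jog '[{"grip":1,"slide":[0,-0.8,0],"yaw":0},{"grip":1,"slide":[0,-0.8,0],"yaw":0},{"grip":1,"slide":[0,-0.8,0],"yaw":0},{"grip":1,"slide":[0,-0.8,0],"yaw":0},{"grip":1,"slide":[0,-0.9,0],"yaw":0},{"grip":1,"slide":[0,0,0],"yaw":0},{"grip":1,"slide":[0,0,0],"yaw":0}]'
```

```text
clock: 5.75
position: [0.5292, -0.258, 0.1063]
ee_rot: [1.0, 0.005, 0.0, 0.0]
ft_force: [-0.0, -1.2, 1.1]
grip_width: 0.004
grasp_force: 0.7
clock: 6.45
position: [0.5284, -0.2173, 0.1055]
ee_rot: [1.0, 0.005, -0.0, -0.0]
ft_force: [-0.0, 0.1, 0.3]
grip_width: 0.005
grasp_force: 0.0
```

Next: behind the far nut (0.581).

```bash
cat > look.py <<'E'
from h import *
import sys
o=manip.get_obs();print(o["clock"],o["position"])
im=manip.camera("top");im2=manip.camera("scene");cv2.imwrite(f"pics/t{sys.argv[1]}.png",im);cv2.imwrite(f"pics/s{sys.argv[1]}.png",im2)
for n,a in(("top",im),("scene",im2)):
    h=cv2.cvtColor(a,cv2.COLOR_BGR2HSV);m=((h[...,0]>8)&(h[...,0]<35)&(h[...,1]>90)&(h[...,2]>60)).astype(np.uint8)
    N,_,s,c=cv2.connectedComponentsWithStats(m)
    for i in range(1,N):
        if s[i,4]>12 and ((n=="top" and 360<c[i][0]<470 and 180<c[i][1]<275) or (n=="scene" and 320<c[i][0]<460 and 200<c[i][1]<300)): print(n,s[i,4],c[i].round(1),ray(n,c[i],.038).round(3),ray(n,c[i],.013).round(3))
E
python3 -m jog '[{"grip":1,"slide":[0,1,0],"yaw":0},{"grip":1,"slide":[0,1,-2],"yaw":0},{"grip":1,"slide":[0,1,-1.5],"yaw":0},{"grip":1,"slide":[2.6,2.4,0],"yaw":0},{"grip":1,"slide":[2.6,2.4,0],"yaw":0},{"grip":1,"slide":[0,0,0],"yaw":0},{"grip":1,"slide":[0,0,0],"yaw":0}]'; python3 look.py 4
```

```text
clock: 7.15
position: [0.581, -0.2965, 0.1401]
ee_rot: [1.0, 0.004, -0.001, -0.0]
ft_force: [-0.3, -0.3, -0.5]
grip_width: 0.004
grasp_force: 0.0
7.15 [ 0.58104325 -0.29649952  0.14005163]
top 30 [405.2 197.3] [ 0.581 -0.255  0.038] [ 0.583 -0.259  0.013]
top 35 [371.4 228.7] [ 0.509 -0.178  0.038] [ 0.509 -0.181  0.013]
top 43 [375.5 240.5] [ 0.482 -0.188  0.038] [ 0.482 -0.191  0.013]
scene 56 [391.7 226.9] [ 0.577 -0.256  0.038] [ 0.627 -0.24   0.013]
scene 66 [427.4 236.1] [ 0.573 -0.337  0.038] [ 0.622 -0.326  0.013]
scene 92 [345.1 243.7] [ 0.455 -0.2    0.038] [ 0.498 -0.181  0.013]
```

```bash
python3 -m jog '[{"grip":1,"slide":[0,0,2],"yaw":0},{"grip":1,"slide":[0,0,1.4],"yaw":0},{"grip":1,"slide":[0,0,0],"yaw":0},{"grip":1,"slide":[0,-0.8,0],"yaw":0},{"grip":1,"slide":[0,-0.8,0],"yaw":0},{"grip":1,"slide":[0,-0.8,0],"yaw":0},{"grip":1,"slide":[0,-0.8,0],"yaw":0},{"grip":1,"slide":[0,-0.8,0],"yaw":0}]'
python3 -m jog '[{"grip":1,"slide":[0,-0.8,0],"yaw":0},{"grip":1,"slide":[0,-0.8,0],"yaw":0},{"grip":1,"slide":[0,-0.8,0],"yaw":0},{"grip":1,"slide":[0,-0.8,0],"yaw":0},{"grip":1,"slide":[0,-0.8,0],"yaw":0},{"grip":1,"slide":[0,0,0],"yaw":0},{"grip":1,"slide":[0,0,0],"yaw":0}]'
```

```text
clock: 8.05
position: [0.5812, -0.2544, 0.1073]
ee_rot: [1.0, 0.005, 0.0, 0.0]
ft_force: [0.5, -0.1, 0.8]
grip_width: -0.008
grasp_force: 0.1
clock: 8.75
position: [0.5807, -0.2153, 0.1069]
ee_rot: [1.0, 0.005, -0.0, 0.0]
ft_force: [-0.6, 0.4, 0.1]
grip_width: -0.003
grasp_force: 0.0
```

```bash
python3 -m jog '[{"grip":1,"slide":[0,1,0],"yaw":0},{"grip":1,"slide":[0,1,-2],"yaw":0},{"grip":1,"slide":[0,1,-2],"yaw":0},{"grip":1,"slide":[-0.3,4.3,0],"yaw":0},{"grip":1,"slide":[0,4.3,0],"yaw":0},{"grip":1,"slide":[0,4.3,0],"yaw":0},{"grip":1,"slide":[0,0,0],"yaw":0},{"grip":1,"slide":[0,0,0],"yaw":0}]'; python3 look.py 5
```

```text
clock: 9.55
position: [0.5781, -0.377, 0.1464]
ee_rot: [1.0, 0.003, -0.0, 0.0]
ft_force: [0.4, 0.9, -0.5]
grip_width: -0.002
grasp_force: 0.0
9.55 [ 0.57810729 -0.37700504  0.14640009]
top 44 [372.2 197.2] [ 0.58  -0.18   0.038] [ 0.582 -0.183  0.013]
top 45 [441.7 199.2] [ 0.577 -0.338  0.038] [ 0.579 -0.344  0.013]
top 36 [371.4 228.8] [ 0.508 -0.179  0.038] [ 0.509 -0.181  0.013]
top 38 [375.6 240.3] [ 0.483 -0.188  0.038] [ 0.483 -0.191  0.013]
scene 52 [360.5 228.9] [ 0.534 -0.2    0.038] [ 0.581 -0.181  0.013]
scene 65 [427.3 236.4] [ 0.572 -0.337  0.038] [ 0.621 -0.326  0.013]
scene 89 [345.1 243.6] [ 0.456 -0.2    0.038] [ 0.498 -0.181  0.013]
```

All three front nuts are in the trough. Nut 4 would land on nut 3 if pushed straight, so I'll sweep it on a slight diagonal (yaw −0.23) into the free gap near x ≈ 0.545.

```bash
python3 -m jog '[{"grip":1,"slide":[0.7,-0.5,0],"yaw":0},{"grip":1,"slide":[0,0,0],"yaw":-0.115},{"grip":1,"slide":[0,0,0],"yaw":-0.115},{"grip":1,"slide":[0,0,2],"yaw":0},{"grip":1,"slide":[0,0,1.3],"yaw":0},{"grip":1,"slide":[0,0,0.6],"yaw":0},{"grip":1,"slide":[0,0,0],"yaw":0},{"grip":1,"slide":[0,0,0],"yaw":0}]'
```

```text
clock: 10.45
position: [0.5866, -0.3691, 0.1084]
ee_rot: [0.993, 0.12, 0.0, 0.0]
ft_force: [0.2, -0.5, 0.0]
grip_width: -0.004
grasp_force: 0.0
```

```bash
python3 -m jog '[{"grip":1,"slide":[0,-0.8,0.2],"yaw":0},{"grip":1,"slide":[0,-1,0],"yaw":0},{"grip":1,"slide":[0,-1,0],"yaw":0},{"grip":1,"slide":[0,-1,0],"yaw":0},{"grip":1,"slide":[0,-1,0],"yaw":0},{"grip":1,"slide":[0,-1,0],"yaw":0},{"grip":1,"slide":[0,-1,0],"yaw":0},{"grip":1,"slide":[0,0,0],"yaw":0}]'; python3 look.py 6
```

```text
clock: 11.25
position: [0.5701, -0.3015, 0.1062]
ee_rot: [0.993, 0.12, 0.0, -0.0]
ft_force: [0.3, 1.0, 3.3]
grip_width: 0.0
grasp_force: 1.7
11.25 [ 0.57014961 -0.30148658  0.1062465 ]
top 43 [372.3 197.2] [ 0.58  -0.18   0.038] [ 0.582 -0.183  0.013]
top 37 [371.4 228.8] [ 0.508 -0.178  0.038] [ 0.509 -0.181  0.013]
top 42 [375.5 240.5] [ 0.482 -0.188  0.038] [ 0.482 -0.191  0.013]
scene 52 [360.4 228.9] [ 0.533 -0.2    0.038] [ 0.58  -0.181  0.013]
scene 51 [401.9 233.1] [ 0.56  -0.285  0.038] [ 0.608 -0.271  0.013]
scene 94 [345.  243.8] [ 0.455 -0.2    0.038] [ 0.498 -0.181  0.013]
```

```bash
python3 -m jog '[{"grip":1,"slide":[0,-1,0],"yaw":0},{"grip":1,"slide":[0,-1,0],"yaw":0},{"grip":1,"slide":[0,-1,0],"yaw":0},{"grip":1,"slide":[0,-1,0],"yaw":0},{"grip":1,"slide":[0,-1,0],"yaw":0},{"grip":1,"slide":[0,-0.8,0],"yaw":0},{"grip":1,"slide":[0,0,0],"yaw":0}]'; python3 look.py 7
```

```text
clock: 12.05
position: [0.5561, -0.2452, 0.1061]
ee_rot: [0.993, 0.12, -0.0, -0.0]
ft_force: [1.4, 1.2, 4.5]
grip_width: -0.0
grasp_force: 2.6
12.05 [ 0.55613923 -0.24521008  0.10613389]
top 43 [372.3 197.2] [ 0.58  -0.18   0.038] [ 0.582 -0.183  0.013]
top 35 [371.5 228.6] [ 0.509 -0.179  0.038] [ 0.509 -0.181  0.013]
top 43 [375.5 240.5] [ 0.482 -0.188  0.038] [ 0.482 -0.191  0.013]
scene 51 [360.5 228.9] [ 0.533 -0.201  0.038] [ 0.58  -0.182  0.013]
scene 53 [374.9 230.1] [ 0.544 -0.23   0.038] [ 0.591 -0.212  0.013]
scene 91 [345.1 243.8] [ 0.455 -0.201  0.038] [ 0.498 -0.181  0.013]
```

```bash
python3 -m jog '[{"grip":1,"slide":[0,-0.8,0],"yaw":0},{"grip":1,"slide":[0,-0.8,0],"yaw":0},{"grip":1,"slide":[0,-0.8,0],"yaw":0},{"grip":1,"slide":[0,-0.5,0],"yaw":0},{"grip":1,"slide":[0,0,0],"yaw":0},{"grip":1,"slide":[0,0,0],"yaw":0}]'; python3 look.py 8
```

```text
clock: 12.75
position: [0.5493, -0.2182, 0.1059]
ee_rot: [0.993, 0.12, -0.0, -0.0]
ft_force: [-0.4, 0.0, 5.2]
grip_width: 0.004
grasp_force: 3.0
12.75 [ 0.54933029 -0.21815352  0.1059337 ]
top 43 [372.3 197.2] [ 0.58  -0.18   0.038] [ 0.582 -0.183  0.013]
top 40 [371.2 229.3] [ 0.507 -0.178  0.038] [ 0.508 -0.181  0.013]
top 43 [375.5 240.5] [ 0.482 -0.188  0.038] [ 0.482 -0.191  0.013]
scene 65 [361.5 228.9] [ 0.535 -0.202  0.038] [ 0.582 -0.183  0.013]
scene 92 [345.1 243.7] [ 0.456 -0.2    0.038] [ 0.498 -0.181  0.013]
```

```bash
python3 -m jog '[{"grip":1,"slide":[0,1,-0.2],"yaw":0},{"grip":1,"slide":[0,1,-2],"yaw":0},{"grip":1,"slide":[0,0,-4],"yaw":0},{"grip":1,"slide":[0,0,-4],"yaw":0},{"grip":1,"slide":[0,0,-2],"yaw":-0.14},{"grip":1,"slide":[0,0,0],"yaw":-0.14},{"grip":1,"slide":[0,0,0],"yaw":-0.14},{"grip":1,"slide":[0,0,0],"yaw":-0.14}]'; python3 look.py 9
python3 - <<'E'
from h import *
print(np.round(manip.get_obs()["joint_pos"],2))
im=cv2.imread("pics/t9.png");im2=cv2.imread("pics/s9.png")
a=cv2.resize(im[165:285,340:500],None,fx=3.5,fy=3.5,interpolation=cv2.INTER_CUBIC)[:,:400]
b=cv2.resize(im2[180:300,300:480],None,fx=3.5,fy=3.5,interpolation=cv2.INTER_CUBIC)[:,:400]
cv2.imwrite("pics/c9.png",np.hstack([a,b]))
for u in(356,358,360):print(ray("top",(u,219),.086))
E
```

```text
clock: 13.65
position: [0.5536, -0.2388, 0.2274]
ee_rot: [0.92, 0.392, -0.001, -0.0]
ft_force: [0.7, -0.2, -0.3]
grip_width: -0.004
grasp_force: 0.0
13.65 [ 0.55361484 -0.23881049  0.22735636]
top 43 [372.3 197.2] [ 0.58  -0.18   0.038] [ 0.582 -0.183  0.013]
top 41 [379.  215.8] [ 0.538 -0.196  0.038] [ 0.539 -0.199  0.013]
top 43 [371.  229.2] [ 0.507 -0.178  0.038] [ 0.508 -0.18   0.013]
top 43 [375.5 240.5] [ 0.482 -0.188  0.038] [ 0.482 -0.191  0.013]
scene 80 [359.6 231.2] [ 0.522 -0.203  0.038] [ 0.568 -0.184  0.013]
scene 92 [345.  243.6] [ 0.456 -0.2    0.038] [ 0.498 -0.181  0.013]
[ 0.73  0.38 -0.49  1.6   0.19  1.21 -0.57]
[ 0.52779889 -0.13998844  0.086     ]
[ 0.52784869 -0.14431153  0.086     ]
[ 0.5278985  -0.14863522  0.086     ]
```

View pics/c9.png

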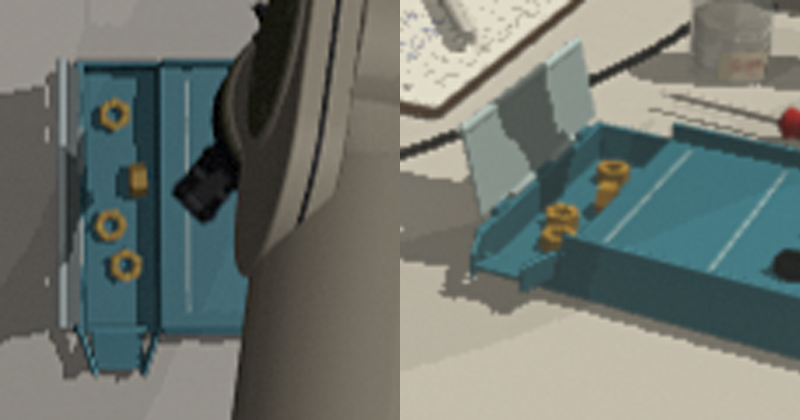

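All four brass nuts are in the trough, with the fourth standing on edge by the platform-side wall at crop (138,180). It stands at most 28 mm high, so it fits under the lid. Now I'll turn the tool so its narrow side faces the lid and go beyond it, high up.

```bash
python3 -m jog '[{"grip":1,"slide":[0,0,0],"yaw":-0.14},{"grip":1,"slide":[0,0,0],"yaw":-0.14},{"grip":1,"slide":[0,0,0],"yaw":-0.14},{"grip":1,"slide":[0,0,0],"yaw":-0.14},{"grip":1,"slide":[0,0,0],"yaw":-0.14},{"grip":1,"slide":[0,0,0],"yaw":-0.07},{"grip":1,"slide":[0,0,0],"yaw":0}]'
python3 -m jog '[{"grip":1,"slide":[4,-1,0],"yaw":0},{"grip":1,"slide":[4,-1,0],"yaw":0},{"grip":1,"slide":[4,-0.5,0],"yaw":0},{"grip":1,"slide":[3.5,0,0],"yaw":0},{"grip":1,"slide":[0,0,0],"yaw":0},{"grip":1,"slide":[0,0,0],"yaw":0}]'; python3 -c "
from h import *
print(np.round(manip.get_obs()['joint_pos'],2))"
```

```text
clock: 14.45
position: [0.5538, -0.2385, 0.2273]
ee_rot: [0.709, 0.706, -0.0, -0.001]
ft_force: [0.4, -0.4, 0.4]
grip_width: 0.001
grasp_force: 0.0
clock: 15.05
position: [0.5293, -0.0828, 0.2279]
ee_rot: [0.708, 0.706, -0.0, 0.0]
ft_force: [-0.3, -0.8, -0.4]
grip_width: -0.001
grasp_force: 0.0
[ 0.69  0.27 -0.71  1.76  0.19  1.18 -0.08]
```

```bash
python3 -m jog '[{"grip":1,"slide":[0,0,4],"yaw":0},{"grip":1,"slide":[0,0,4],"yaw":0},{"grip":1,"slide":[0,0,1],"yaw":0},{"grip":1,"slide":[-1.5,0,0],"yaw":0},{"grip":1,"slide":[-1.5,0,0],"yaw":0},{"grip":1,"slide":[-1,0,0],"yaw":0},{"grip":1,"slide":[-1,0,0],"yaw":0}]'
python3 -m jog '[{"grip":1,"slide":[-0.8,0,0],"yaw":0},{"grip":1,"slide":[-0.8,0,0],"yaw":0},{"grip":1,"slide":[-0.8,0,0],"yaw":0},{"grip":1,"slide":[-0.8,0,0],"yaw":0},{"grip":1,"slide":[-0.8,0,0],"yaw":0},{"grip":1,"slide":[-0.4,0,0],"yaw":0},{"grip":1,"slide":[0,0,0],"yaw":0}]'
```

```text
clock: 15.75
position: [0.5298, -0.1351, 0.1394]
ee_rot: [0.708, 0.706, 0.0, 0.001]
ft_force: [0.5, 0.3, 0.2]
grip_width: -0.003
grasp_force: 0.3
clock: 16.45
position: [0.5291, -0.1779, 0.1378]
ee_rot: [0.708, 0.706, -0.0, 0.0]
ft_force: [0.5, 0.0, -0.7]
grip_width: 0.003
grasp_force: 0.0
```

```bash
python3 -m jog '[{"grip":1,"slide":[-0.3,0,0.6],"yaw":0},{"grip":1,"slide":[-0.5,0,0.6],"yaw":0},{"grip":1,"slide":[-0.5,0,0.6],"yaw":0},{"grip":1,"slide":[-0.4,0,0.5],"yaw":0},{"grip":1,"slide":[0,0,0.3],"yaw":0},{"grip":1,"slide":[0,0,0],"yaw":0}]'; python3 look.py 10;  python3 - <<'E'
from h import *
im=cv2.imread("pics/t10.png");im2=cv2.imread("pics/s10.png")
a=cv2.resize(im[165:285,340:500],None,fx=3.5,fy=3.5,interpolation=cv2.INTER_CUBIC)[:,:400]
b=cv2.resize(im2[180:300,300:480],None,fx=3.5,fy=3.5,interpolation=cv2.INTER_CUBIC)[:,:400]
cv2.imwrite("pics/c10.png",np.hstack([a,b]))
E
```

```text
clock: 17.05
position: [0.5289, -0.1941, 0.1113]
ee_rot: [0.708, 0.707, -0.0, -0.0]
ft_force: [0.4, -0.3, 0.5]
grip_width: 0.003
grasp_force: 0.0
17.05 [ 0.52888047 -0.19409677  0.11129448]
scene 15 [342.7 248.8] [ 0.434 -0.206  0.038] [ 0.475 -0.187  0.013]
```

View pics/c10.png

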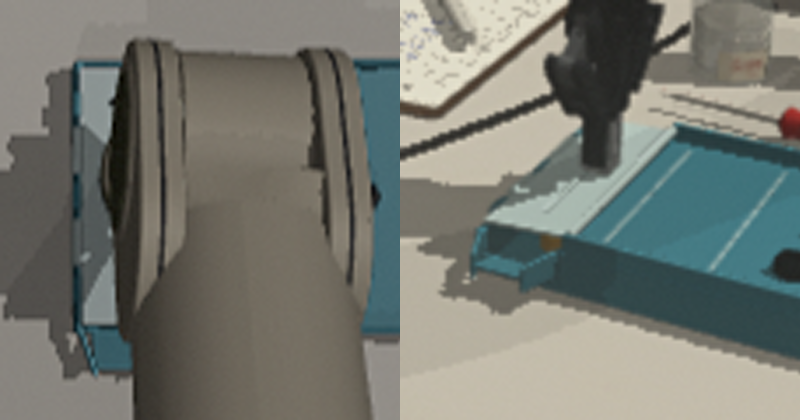

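The lid is nearly shut with the finger on it. I'll press down slowly until the force rises.

```bash
python3 -m jog '[{"grip":1,"slide":[0,0,0.15],"yaw":0},{"grip":1,"slide":[0,0,0.1],"yaw":0},{"grip":1,"slide":[0,0,0],"yaw":0},{"grip":1,"slide":[0,0,0],"yaw":0}]'; python3 -m jog '[{"grip":1,"slide":[0,0,0.1],"yaw":0},{"grip":1,"slide":[0,0,0],"yaw":0},{"grip":1,"slide":[0,0,0],"yaw":0}]'
```

```text
clock: 17.55
position: [0.5292, -0.1941, 0.1094]
ee_rot: [0.707, 0.707, -0.0, 0.0]
ft_force: [0.4, 0.0, -0.1]
grip_width: 0.002
grasp_force: 0.0
clock: 17.85
position: [0.5292, -0.1941, 0.1084]
ee_rot: [0.707, 0.707, -0.0, 0.0]
ft_force: [-0.9, 0.6, 1.0]
grip_width: -0.004
grasp_force: 0.0
```

```bash
python3 -m jog '[{"grip":1,"slide":[0,0,0.1],"yaw":0},{"grip":1,"slide":[0,0,0],"yaw":0},{"grip":1,"slide":[0,0,0],"yaw":0}]'; python3 -m jog '[{"grip":1,"slide":[0,0,0.1],"yaw":0},{"grip":1,"slide":[0,0,0],"yaw":0},{"grip":1,"slide":[0,0,0],"yaw":0}]'
```

```text
clock: 18.15
position: [0.5293, -0.1942, 0.1077]
ee_rot: [0.707, 0.707, -0.0, 0.0]
ft_force: [-1.7, 0.3, 5.4]
grip_width: -0.0
grasp_force: 2.6
clock: 18.45
position: [0.5294, -0.1942, 0.1076]
ee_rot: [0.707, 0.707, -0.0, 0.0]
ft_force: [-5.5, 1.1, 14.4]
grip_width: -0.002
grasp_force: 7.7
```

There is a hard stop at tip z ≈ 0.0347, which matches a shut lid (top face about 35 mm). I'll retreat and check.

```bash
python3 -m jog '[{"grip":1,"slide":[0,0,-1],"yaw":0},{"grip":1,"slide":[0,0,-3],"yaw":0},{"grip":1,"slide":[0,0,-4],"yaw":0},{"grip":1,"slide":[0,0,-4],"yaw":0},{"grip":1,"slide":[-4,-3,0],"yaw":0},{"grip":1,"slide":[-4,-3,0],"yaw":0},{"grip":1,"slide":[-4,-3,0],"yaw":0},{"grip":1,"slide":[-4,-3,0],"yaw":0}]'; python3 -m jog '[{"grip":1,"slide":[-4,-3,0],"yaw":0},{"grip":1,"slide":[-4,-3,0],"yaw":0},{"grip":1,"slide":[0,0,0],"yaw":0},{"grip":1,"slide":[0,0,0],"yaw":0}]';python3 look.py 11;  python3 - <<'E'
from h import *
im=cv2.imread("pics/t11.png");im2=cv2.imread("pics/s11.png")
a=cv2.resize(im[165:285,340:480],None,fx=2.8,fy=3.5,interpolation=cv2.INTER_CUBIC)[:,:400]
b=cv2.resize(im2[180:300,310:480],None,fx=2.35,fy=3.5,interpolation=cv2.INTER_CUBIC)[:,:400]
cv2.imwrite("pics/c11.png",np.hstack([a,b]))
E
```

```text
clock: 19.25
position: [0.4076, -0.3554, 0.2269]
ee_rot: [0.707, 0.707, -0.0, 0.0]
ft_force: [0.1, -0.6, 0.0]
grip_width: -0.004
grasp_force: 0.0
clock: 19.65
position: [0.348, -0.4347, 0.2264]
ee_rot: [0.708, 0.706, 0.0, -0.0]
ft_force: [1.2, 0.8, -0.3]
grip_width: -0.001
grasp_force: 0.0
19.65 [ 0.34803949 -0.43473201  0.2263921 ]
```

View pics/c11.png

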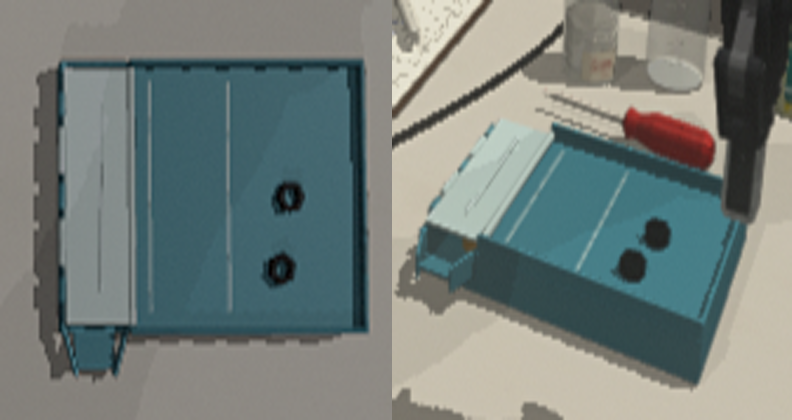

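The lid lies flat over the trough, both black nuts are still on the platform at crop (288,197) and (279,268), no brass nut is left there, and the robot touches nothing.

```bash
python3 -c "
from workcell import manip
print(manip.hand_in())"
```

```text
the job is handed in; nothing more can be done
None
```

All four brass nuts were swept into the trough, both black nuts stayed on the platform, the lid is pressed fully shut, and the job is handed in at about 20 s on the robot's clock.

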